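Release a clamped sample pot

TASK

A sample pot is held down by the swing bar of a small clamp. With a fingertip rolled lightly round its knurled rim, back the clamp's nut off by two full turns (not as far as two and a half, so that it soon clamps again), then push the freed bar round, to either side, about a quarter turn until it is well clear of the pot. Grip nothing, do not shift the pot in its nest, and leave everything else where it is.

Things in the scene. Friction and masses are not known exactly. Their poses are not given: they have to be found in the camera images.
- clamp: hold-down clamp, fixed on a rubber mat: aluminium base plate 80 x 134 x 12 mm; origin: centre of its underside (2 mm above the table); x across, y along the plate, z up. At y = -47 mm a vertical stud (top 124 mm up) carries the bar and the knurled nut; the pot's ring-shaped nest is at y = +5 mm; a pin that locates the bar's forked end stands at y = +45 mm.
- nut_rim (a point): on the nut's axis (the stud's, vertical), at mid-height of the knurled rim, which is 54 mm in diameter and reaches 8 mm above and below this point (nut's top face 10 mm above it). 103.5 mm above the table when tight; rises 3 mm a turn. The bar's top stays 18 mm below it. Nothing stands round the rim above the bar but the bar's handle, 66 mm from the axis.
- nut (a joint): nut angle, rad: 0 tight, grows as it is turned anticlockwise seen from above, which loosens it; two turns = 12.57. Light friction (0.045 N m, about 1.7 N at the rim); it stays where it is left and turns only when rubbed or pushed. A clip stops it at three turns. A dark line on its top face points to the pot when tight.
- bar (a joint): bar angle about the stud, rad: 0 lies along the plate's +y over the pot, positive is anticlockwise from above; stops at -1.75 and 1.75. The bar rises with the nut on a spring; its forked end straddles a pin and holds it until the nut is 1.5 turns off. Then light friction (0.06 N m); it stays where it is left. Clear of the pot at 1.0 either way.
- bar_handle (a point): on the axis of the bar's upright handle, a steel pin 12 mm in diameter, 30 mm high, 74 mm from the stud's axis (the bar's forked end is at 104 mm); the point is 16 mm above the bar's top face and 14 mm below the pin's top. The bar is dark steel, 22 mm wide, 10 mm thick. 101.5 mm above the table when clamped; rises 3 mm a turn of the nut.
- pot: the clamped sample pot, loose, 61 mm in diameter, 56 mm high with its white lid; origin at the centre of its underside. It stands in the clamp's nest under the bar's rubber pad.
- bench_timer: bystander: bench timer, 62 x 62 x 20 mm, lying beside the clamp; origin at the centre of its underside
- pot_empty: bystander: empty pot without lid, 58 mm in diameter, 52 mm high; origin at the centre of its underside
- pot_lid_spare: bystander: spare white lid, 61 mm in diameter, 15 mm high, lying on the table; origin at the centre of its underside
- marker: bystander: black felt marker, 18 x 132 x 19 mm, lying flat; origin at the centre of its underside, length along its y

How it is judged:
By the outcome, as a careful person would: the job done as asked, in the order asked, and still so for the second after the job is handed in, with the robot touching nothing.
It also fails if it takes over 64 s, if anything falls off the work surface, if the arm or the gripper's body presses on something with over 40 N, if the wrist force passes 120 N, or if a joint passes its speed limit or range.

ROBOT

A 6-joint arm with a two-finger parallel gripper is mounted at the origin on a cart in front of the work surface, level with it; the furniture and walls round the work are solid. World frame = base frame: x ahead of the robot, y to its left, z up, the work surface at z = 0. Lengths are in m, angles in rad, forces in N, time in s.
With the tool pointing down it reaches from about 0.35 to 0.85 m from the base axis. Payload 8.1 kg.
Tool frame: the origin (TCP) lies midway between the tips of the shut fingers; the grasp point (between the pads) lies robot.grip_depth behind it (robot.grip_depth is the distance from the TCP to the grasp point, in m); z points along the fingers, y is the line along which they close (so a half turn about z gives the same grasp; the last joint's range is limited). The gripper opens to 93 mm and grips with 3 to 60 N. Pads are 15 mm wide; open, the fingers measure 128 mm over their backs; the gripper's body (75 mm by 188 mm) begins 65 mm behind the grasp point.
Start: joints at [1.15, 0.13, 1.488, -0, 1.523, -0.085], TCP at [0.198, 0.567, 0.219] pointing down, gripper open.
Joint ranges: [-2.96, 2.96], [-0.89, 2.26], [0.02, 2.5], [-1.34, 4.48], [0, 2.73], [-2.66, 2.66]. Speed limits (rad/s): [2.39, 2.39, 2.79, 3.14, 3.14, 3.14].

INTERFACE

Orientations are given as a rotation vector (axis times angle).
In Python, from plant import robot gives the robot as it stands.
- The arm moves only by the tool carry_out, never from a script. Its argument "rows" is a list of rows, each a list of 6 numbers: the shift along the tool's x, y, z in m, then the turn, a rotation vector about the tool's x, y, z in degrees. A call has 1 to 12 rows; each row is the pose to reach, as a shift and turn from the pose commanded when the call began, along the tool's axes at that moment; what a row does not reach only later rows make up. A row lasts 1/8 s, in which the tool goes at most 62.5 mm and 10.7 degrees, less where a joint would pass 70% of its speed; a pose out of reach is approached as far as the arm can. A call with a gripper value outside its range is refused whole. "jaw" is the closure in counts, from 0 (fully open) to 255 (shut), set as the call begins (left out, the last holds). The fingers move at their own pace and stop on an object; "force" is the grip in N (left out, the last holds). Time passes only in rows, so rows that repeat a pose let the fingers close. It gives the time, the measured TCP pose, the force, the opening and the grip force at its end, in the units of the state.
- robot.read_state(): the state, without advancing time (a new reading comes with each control period).
- robot.read_camera(name): name is "side" or "top" or "wrist"; returns the picture (400x640x3 uint8, red, green, blue); there is no depth.
- robot.camera_model(name): a dict with "fx", "fy", "cx", "cy" (pixels), "R" (3x3) and "t" (3): a world point X has camera coordinates R X + t; the wrist camera has in their place "mount" (4x4, takes a point from camera to tool coordinates, whose origin is the TCP and whose axes are the flange's). Camera axes: x right, y down, z forward; pixel columns grow to the right and rows downward; lengths in m; the calibration is good to about 2 mm. The wrist camera is an equidistant fisheye: a pixel r from the principal point sees the ray r / f radians off the axis. A picture is of the moment at which its call begins: read the wrist's pose just before it. camera_model takes no time and is no camera call.
- robot.close_job(): hands the job in; it is judged then, once.
Trained networks look in the newest picture that a camera, given by its name, has taken for a name from the list of things; names that differ only in an ending like _2 or _b are one class to them, and where a whole thing is asked for, a point or a joint stands for the part that bears it (a point fixed in the world has none). Each returns a list of dicts, best first, with "conf" (0 to 1); they miss things now and then, are a little off and sometimes report something else, mostly with a low value. They report only what shows in the picture. A call takes as long as a camera call.
- robot.outline_of(camera, target): "pixels" (400x640 bool, what is visible of it) and "pixel" ([column, row] in pixels, amid what is visible of it).
The state is a dict: "t": time; "q": joint angles; "dq": joint speeds; "joint_torque": joint torques, N m; "tool_pos": TCP position; "orientation": TCP orientation; "force": force on the tool from outside, world axes, zero at the start; "wrist_torque": the same for the moment, N m; "opening": finger opening in m; "gripper_force": force on a finger pad.
Only numpy, scipy, OpenCV 4.12 (cv2) and the standard library are available. Lean on these libraries where they do the work, as an engineer would, in place of code of your own. Each camera call takes 0.05 s, during which the arm holds its last target. There are 200 camera calls.

## Working session

There is one attempt and no reset: what is moved stays moved. The work goes in short steps, Python scripts to look and compute and a tool call to move; the robot and the scene stay as the last step left them, time stands still between calls to the robot, and variables do not carry over. Pictures are saved under pics/ and viewed, at most 10 in all, crops included, and the job is handed in when it is done.

Besides the shell and the picture viewer there is one more tool, called after "Emit:" by a JSON object that holds its "api" and its "payload". carry_out: Moves the arm, as the interface text tells. Its arguments: {"type":"object","properties":{"rows":{"type":"array"},"jaw":{"type":"number"},"force":{"type":"number"}},"required":["rows"]}

```bash
mkdir -p pics; ls
python3 - <<'E'
from plant import robot
import cv2,numpy as np
s=robot.read_state();print({k:np.round(v,3) for k,v in s.items()})
print(robot.grip_depth)
for c in("side","top"):
    im=robot.read_camera(c);cv2.imwrite(f"pics/{c}0.png",im[:,:,::-1])
    for n in("nut_rim","bar_handle","pot","clamp","bench_timer","pot_empty","marker","pot_lid_spare"):
        r=robot.outline_of(c,n)
        print(c,n,[(round(d["conf"],2),np.round(d["pixel"]),int(d["pixels"].sum())) for d in r[:2]])
    m=robot.camera_model(c);print({k:np.round(v,4).tolist() for k,v in m.items()})
print(robot.camera_model("wrist"))
E
```

```text
pics
{'t': np.float64(0.0), 'q': array([ 1.15 ,  0.131,  1.489, -0.   ,  1.523, -0.085]), 'dq': array([-0.   ,  0.   ,  0.001, -0.003,  0.001, -0.   ]), 'joint_torque': array([ 2.0000e-03, -5.5986e+01, -4.9176e+01,  7.7000e-02,  3.6000e-02,
       -0.0000e+00]), 'tool_pos': array([0.197, 0.566, 0.218]), 'orientation': array([-5.250e-01, -3.097e+00,  3.000e-03]), 'force': array([ 1.032,  0.395, -0.733]), 'wrist_torque': array([ 0.026, -0.043, -0.074]), 'gripper_force': np.float64(0.0), 'opening': np.float64(0.093)}
0.0188
side nut_rim [(0.89, array([330., 168.]), 294)]
side bar_handle [(0.83, array([342., 164.]), 290)]
side pot [(0.65, array([344., 184.]), 395), (0.17, array([344., 166.]), 187)]
side clamp [(0.97, array([331., 187.]), 1516)]
side bench_timer [(0.94, array([360., 228.]), 627), (0.61, array([328., 169.]), 350)]
side pot_empty [(0.58, array([262., 245.]), 1030)]
side marker [(0.75, array([357., 265.]), 407)]
side pot_lid_spare [(0.83, array([257., 282.]), 770)]
{'fx': 500.0086, 'fy': 500.0086, 'cx': 310.6273, 'cy': 200.3118, 'R': [[0.9978, 0.0625, 0.0236], [0.0504, -0.47
[... 431 characters left out ...]
), 441)]
top pot_lid_spare [(0.82, array([388., 246.]), 676)]
{'fx': 440.3109, 'fy': 440.3109, 'cx': 315.84, 'cy': 201.514, 'R': [[-0.0121, -0.9999, -0.0084], [-0.9953, 0.0129, -0.0964], [0.0965, 0.0072, -0.9953]], 't': [0.157, 0.5062, 0.8924]}
{'fx': 309.70691628693146, 'fy': 309.70691628693146, 'cx': 322.25117864832845, 'cy': 196.11849350713584, 'mount': array([[-8.67385099e-04, -9.57457106e-01, -2.88574319e-01,
         8.00572005e-02],
       [ 9.99999437e-01, -6.54097363e-04, -8.35536728e-04,
        -4.09287147e-05],
       [ 6.11234876e-04, -2.88574881e-01,  9.57457134e-01,
        -1.65195544e-01],
       [ 0.00000000e+00,  0.00000000e+00,  0.00000000e+00,
         1.00000000e+00]])}
```

```bash
cat > h.py <<'E'
import numpy as np,cv2
from plant import robot
def ray(c,px):
    m=robot.camera_model(c);R=np.array(m["R"]);t=np.array(m["t"])
    d=R.T@np.array([(px[0]-m["cx"])/m["fx"],(px[1]-m["cy"])/m["fy"],1]);return -R.T@t,d
def atz(c,px,z):
    o,d=ray(c,px);return o+d*(z-o[2])/d[2]
def proj(c,X):
    m=robot.camera_model(c);p=np.array(m["R"])@X+m["t"];return np.array([m["cx"]+m["fx"]*p[0]/p[2],m["cy"]+m["fy"]*p[1]/p[2]])
E
python3 - <<'E'
from h import *
for c,n,p,z in(("top","nut",(243,187),.11),("side","nut",(330,168),.105),("top","h",(222,172),.1),("side","h",(342,164),.1),("side","timer",(360,228),.01),("top","timer",(298,158),.01),("top","marker",(355,160),.01),("top","empty",(344,246),.03)):
    print(c,n,atz(c,p,z).round(3))
a=cv2.imread("pics/top0.png")[110:290,150:420];b=cv2.imread("pics/side0.png")[120:300,220:490]
cv2.imwrite("pics/a.png",cv2.resize(np.vstack([a,b]),None,fx=1.66,fy=1.66) if 0 else cv2.resize(np.hstack([a,b]),(800,267),interpolation=cv2.INTER_CUBIC))
E
```

```text
top nut [0.529 0.288 0.11 ]
side nut [0.536 0.28  0.105]
top h [0.56 0.33 0.1 ]
side h [0.562 0.315 0.1  ]
side timer [0.605 0.197 0.01 ]
top timer [0.604 0.188 0.01 ]
top marker [0.598 0.066 0.01 ]
top empty [0.415 0.094 0.03 ]
```

View pics/a.png

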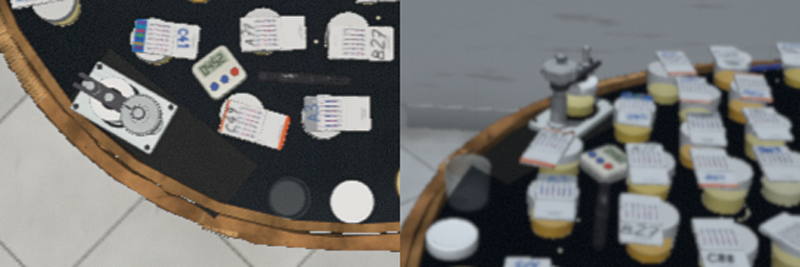

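View pics/side0.png

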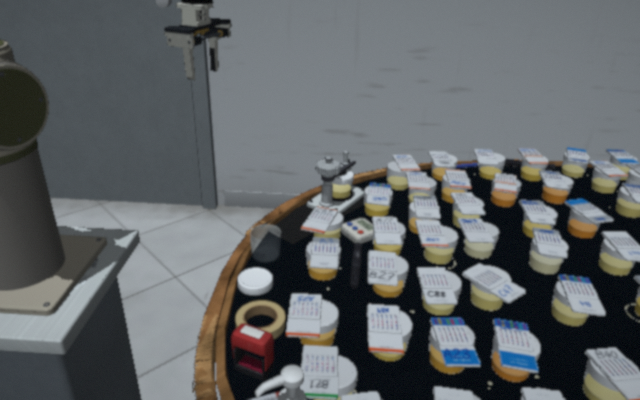

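The top view crop shows the clamp at lower left, with its nut near pixel (243,187) and the bar pointing up-left to the handle at (222,172). The side view shows the clamp at about (331,187), and nothing tall stands near it. Next I'll move beside the nut on the side away from the handle, with the jaw shut and tool x along the bar, and look with the wrist camera.

Emit:
{"api": "carry_out", "payload": {"rows": [[-0.033, -0.018, 0.001, 0, 0, 9], [-0.066, -0.036, 0.003, 0, 0, 18], [-0.1, -0.054, 0.004, 0, 0, 27], [-0.133, -0.072, 0.006, 0, 0, 36], [-0.166, -0.09, 0.007, 0, 0, 45], [-0.2, -0.108, 0.009, 0, 0, 54], [-0.233, -0.126, 0.01, 0, 0, 63], [-0.266, -0.144, 0.012, 0, 0, 72], [-0.3, -0.162, 0.013, 0, 0, 81], [-0.333, -0.18, 0.015, 0, 0, 90], [-0.366, -0.198, 0.016, 0, 0, 99], [-0.393, -0.213, 0.018, 0, 0, 107]], "jaw": 255, "force": 10}}

```text
t: 2.4
tool_pos: [0.4995, 0.2347, 0.2008]
orientation: [2.806, 1.413, 0.001]
force: [-0.8, 0.3, -0.2]
opening: 0.0004
gripper_force: 0.0
```

Emit:
{"api": "carry_out", "payload": {"rows": [[0, 0, 0, 0, 0, 0], [0, 0, 0, 0, 0, 0], [0, 0, 0, 0, 0, 0]]}}

```text
t: 2.78
tool_pos: [0.498, 0.2367, 0.2008]
orientation: [-2.8, -1.424, -0.0]
force: [-0.6, 0.1, -0.5]
opening: 0.0005
gripper_force: 0.0
```

```bash
cat >> h.py <<'E'
from scipy.spatial.transform import Rotation as Ro
def wlook(name):
    s=robot.read_state();im=robot.read_camera("wrist");cv2.imwrite(f"pics/{name}.png",im[:,:,::-1]);return s,im
def watz(s,px,z):
    m=robot.camera_model("wrist");M=np.array(m["mount"])
    d=np.array([px[0]-m["cx"],px[1]-m["cy"]]);r=np.hypot(*d);th=r/m["fx"]
    v=np.array([*(d/max(r,1e-9)*np.sin(th)),np.cos(th)])
    R=Ro.from_rotvec(s["orientation"]).as_matrix()
    o=R@M[:3,3]+s["tool_pos"];v=R@M[:3,:3]@v
    return o+v*(z-o[2])/v[2]
def toolxy(s,P):
    return Ro.from_rotvec(s["orientation"]).as_matrix().T@(np.asarray(P)-s["tool_pos"])
E
python3 - <<'E'
from h import *
s,im=wlook("w1")
print(s["t"],s["tool_pos"].round(4),Ro.from_rotvec(s["orientation"]).as_matrix().round(3).tolist(),s["opening"],s["force"].round(2))
for n,z in(("nut_rim",.11),("bar_handle",.1),("clamp",.01),("pot",.05)):
    for d in robot.outline_of("wrist",n)[:2]:
        P=watz(s,d["pixel"],z);print(n,d["conf"],d["pixel"],int(d["pixels"].sum()),P.round(4),toolxy(s,P).round(4))
E
```

```text
2.775 [0.498  0.2367 0.2008] [[0.589, 0.808, 0.0], [0.808, -0.589, 0.0], [0.0, -0.0, -1.0]] 0.00048606369845686506 [-0.62  0.06 -0.51]
nut_rim 0.72 [316.3, 123.2] 2838 [0.5333 0.2925 0.11  ] [ 0.0658 -0.0044  0.0908]
nut_rim 0.67 [314.6, 67.2] 1844 [0.5597 0.3308 0.11  ] [ 0.1123 -0.0056  0.0908]
bar_handle 0.91 [313.1, 64.6] 1902 [0.5605 0.3345 0.1   ] [ 0.1158 -0.0071  0.1008]
clamp 0.91 [315.1, 103.6] 7398 [0.5406 0.308  0.01  ] [ 0.0826 -0.0076  0.1908]
pot 0.66 [328.7, 79.0] 1479 [0.567  0.3195 0.05  ] [0.1075 0.007  0.1508]
```

View pics/w1.png

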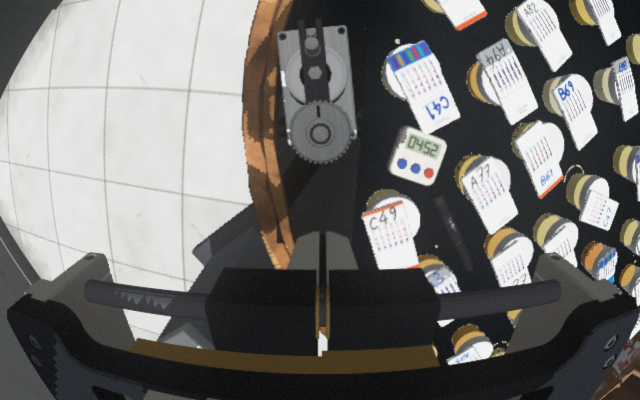

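The wrist view shows the nut as a disc of about 31 px radius around the stud at (320,133). Its index line points to the handle at (312,45). The fingers are shut at (322,250), and the bar is almost exactly along tool x.

Run:
```python
from h import *
s=robot.read_state()
im=cv2.imread("pics/w1.png")
d=robot.outline_of("wrist","nut_rim")[0]["pixels"].astype(np.uint8)
c=max(cv2.findContours(d,0,2)[0],key=cv2.contourArea);(e,ax,an)=cv2.fitEllipse(cv2.convexHull(c))
print(e,ax,cv2.minEnclosingCircle(c))
for p,z in((e,.1035),((320,133),.1135),((320,133),.126),((289,133),.1115),((351,133),.1115),((312,45),.1155),((320,164),.1115)):
    P=watz(s,p,z);print(p,z,P.round(4),toolxy(s,P).round(4))
z=np.vstack([cv2.resize(im[90:180,260:380],(560,420),interpolation=cv2.INTER_CUBIC)])
z2=cv2.resize(im[220:300,260:380],(240,160));z=np.hstack([z,np.vstack([z2,np.zeros((260,240,3),np.uint8)])])
cv2.imwrite("pics/b.png",z)
```

```text
(320.2299499511719, 131.3174285888672) (63.37242889404297, 64.39502716064453) ((320.2921142578125, 131.48643493652344), 32.44913101196289)
(320.2299499511719, 131.3174285888672) 0.1035 [0.5319 0.2843 0.1035] [ 0.0586 -0.0012  0.0972]
(320, 133) 0.1135 [0.5315 0.284  0.1135] [ 0.058  -0.0013  0.0872]
(320, 133) 0.126 [0.5322 0.2848 0.126 ] [ 0.0591 -0.0012  0.0747]
(289, 133) 0.1115 [0.5109 0.299  0.1115] [ 0.0581 -0.0268  0.0892]
(351, 133) 0.1115 [0.552  0.2689 0.1115] [0.058  0.0241 0.0892]
(312, 45) 0.1155 [0.569  0.3458 0.1155] [ 0.1301 -0.0075  0.0852]
(320, 164) 0.1115 [0.516  0.2629 0.1115] [ 0.0318 -0.0014  0.0892]
```

View pics/b.png

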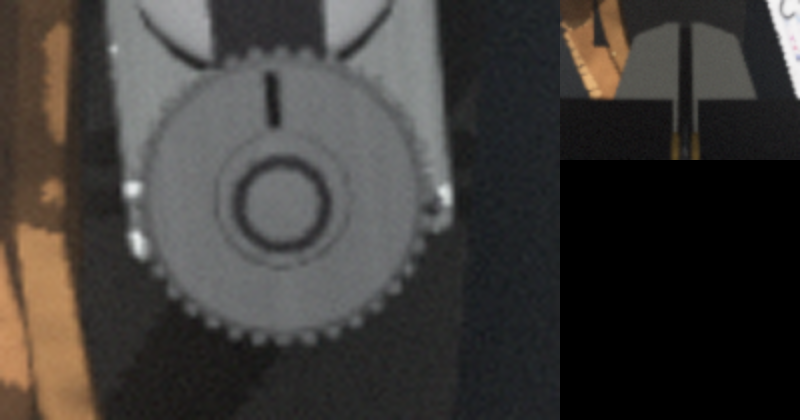

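Nut axis is at tool (58.5, -1.3) mm, so face contact should come at X≈24 mm. I'll descend next to it and feel for contact.

Emit:
{"api": "carry_out", "payload": {"rows": [[0, 0, 0.03, 0, 0, 0], [0, 0, 0.06, 0, 0, 0], [0, 0, 0.085, 0, 0, 0], [0.008, 0, 0.1, 0, 0, 0], [0.016, 0, 0.1, 0, 0, 0], [0.02, 0, 0.1, 0, 0, 0], [0.022, 0, 0.1, 0, 0, 0], [0.022, 0, 0.1, 0, 0, 0]]}}

```text
t: 4.08
tool_pos: [0.5121, 0.2539, 0.1015]
orientation: [2.802, 1.42, 0.002]
force: [-0.2, -0.2, -0.0]
opening: 0.0007
gripper_force: 0.0
```

Emit:
{"api": "carry_out", "payload": {"rows": [[0.001, 0, 0, 0, 0, 0], [0.002, 0, 0, 0, 0, 0], [0.002, 0, 0, 0, 0, 0]]}}

```text
t: 4.45
tool_pos: [0.5125, 0.2546, 0.1009]
orientation: [2.802, 1.42, -0.002]
force: [-3.7, -3.3, 5.3]
opening: 0.0004
gripper_force: 2.7
```

Emit:
{"api": "carry_out", "payload": {"rows": [[0.001, 0, 0, 0, 0, 0], [0.0015, 0, 0, 0, 0, 0], [0.0015, 0, 0, 0, 0, 0]]}}

```text
t: 4.82
tool_pos: [0.5126, 0.2548, 0.1008]
orientation: [2.801, 1.419, -0.006]
force: [-7.6, -9.4, 8.2]
opening: 0.0004
gripper_force: 5.9
```

Emit:
{"api": "carry_out", "payload": {"rows": [[-0.01, 0, 0, 0, 0, 0], [-0.01, -0.025, 0, 0, 0, 0], [-0.005, -0.045, 0, 0, 0, 0], [0.0092, -0.042, 0, 0, 0, 0], [0.0092, -0.0368, 0, 0, 0, 0]]}}

```text
t: 5.45
tool_pos: [0.4892, 0.2868, 0.1008]
orientation: [-2.801, -1.423, -0.001]
force: [-4.0, 1.7, 2.0]
opening: 0.0005
gripper_force: 3.0
```

Emit:
{"api": "carry_out", "payload": {"rows": [[0.0025, 0.0043, 0, 0, 0, 0], [-0.0028, 0.0084, 0, 0, 0, 0], [-0.0069, 0.0137, 0, 0, 0, 0], [-0.0094, 0.0199, 0, 0, 0, 0], [-0.0103, 0.0265, 0, 0, 0, 0], [-0.0103, 0.0355, 0, 0, 0, 0]]}}

```text
t: 6.2
tool_pos: [0.5115, 0.2555, 0.1003]
orientation: [2.802, 1.42, -0.003]
force: [-6.3, -3.9, 2.8]
opening: 0.0001
gripper_force: 3.6
```

Emit:
{"api": "carry_out", "payload": {"rows": [[0, 0.009, 0, 0, 0, 0], [0.0009, 0.0156, 0, 0, 0, 0], [0.0034, 0.0218, 0, 0, 0, 0], [0.0075, 0.0271, 0, 0, 0, 0], [0.0128, 0.0312, 0, 0, 0, 0]]}}

```text
t: 6.82
tool_pos: [0.546, 0.2456, 0.1007]
orientation: [2.8, 1.417, -0.001]
force: [1.1, -9.0, 2.3]
opening: 0.0002
gripper_force: 3.5
```

Run:
```python
from h import *
s,im=wlook("w2")
z=cv2.resize(im[100:260,220:420],(600,480),interpolation=cv2.INTER_CUBIC)
cv2.imwrite("pics/c.png",z[:,:,::-1]); print(s["tool_pos"],robot.read_state()["t"])
```

```text
[0.54601    0.2456243  0.10070852] 6.875
```

View pics/c.png

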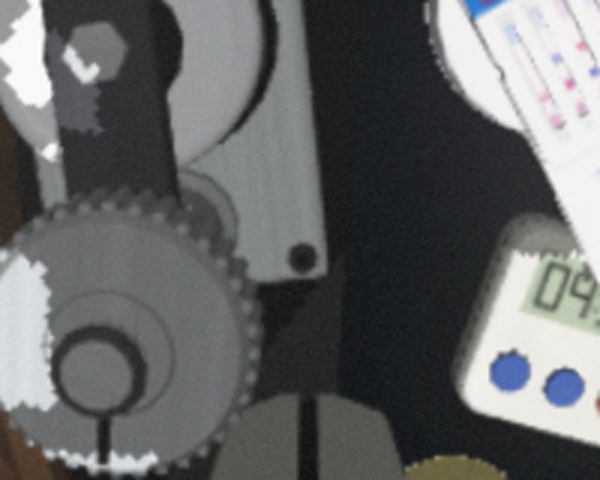

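The wrist crop shows the index line pointing at the near side, at about (103,440). So the stroke turned the nut about half a turn with hardly any slip, and the fingertip sits at (305,430). I'll write an automatic readout of the line angle and repeat the stroke.

Emit:
{"api": "carry_out", "payload": {"rows": [[-0.006, 0.006, 0, 0, 0, 0], [-0.027, 0.0, -0.0015, 0, 0, 0], [-0.027, -0.04, -0.0015, 0, 0, 0], [-0.015, -0.07, -0.0015, 0, 0, 0], [-0.0032, -0.071, -0.0015, 0, 0, 0], [-0.0032, -0.0676, -0.0015, 0, 0, 0]]}}

```text
t: 7.62
tool_pos: [0.4891, 0.286, 0.1023]
orientation: [-2.801, -1.422, -0.001]
force: [-4.1, 1.4, 2.4]
opening: 0.0006
gripper_force: 2.2
```

Emit:
{"api": "carry_out", "payload": {"rows": [[0.0032, 0.0052, 0, 0, 0, 0], [-0.0021, 0.0093, 0, 0, 0, 0], [-0.0062, 0.0146, 0, 0, 0, 0], [-0.0087, 0.0208, 0, 0, 0, 0], [-0.0096, 0.0274, 0, 0, 0, 0], [-0.0096, 0.0364, 0, 0, 0, 0], [-0.0096, 0.0454, 0, 0, 0, 0], [-0.0087, 0.052, 0, 0, 0, 0], [-0.0062, 0.0582, 0, 0, 0, 0], [-0.0021, 0.0635, 0, 0, 0, 0], [0.0032, 0.0676, 0, 0, 0, 0]]}}

```text
t: 9.0
tool_pos: [0.5463, 0.2455, 0.1022]
orientation: [2.8, 1.417, -0.001]
force: [1.1, -7.8, 1.9]
opening: 0.0002
gripper_force: 3.1
```

```bash
cat >> h.py <<'E'
def wproj(s,X):
    m=robot.camera_model("wrist");M=np.array(m["mount"]);R=Ro.from_rotvec(s["orientation"]).as_matrix()
    p=M[:3,:3].T@(R.T@(np.asarray(X)-s["tool_pos"])-M[:3,3]);r=np.hypot(p[0],p[1]);th=np.arctan2(r,p[2])
    return m["cx"]+m["fx"]*th*p[0]/r, m["cy"]+m["fy"]*th*p[1]/r
def nutang(s,im,turns,c=(.5313,.2837),bar=np.deg2rad(53.9-5)):
    # mean darkness along radii 15-23 mm of the top face, angle from bar dir
    g=cv2.cvtColor(im,cv2.COLOR_RGB2GRAY).astype(float);z=.1135+.003*turns;A=np.arange(0,360,3);v=[]
    for a in A:
        b=bar0+np.deg2rad(a);q=[]
        for r in(.016,.018,.02):
            u,w=wproj(s,[c[0]+r*np.cos(b),c[1]+r*np.sin(b),z]);u,w=int(round(u)),int(round(w))
            q.append(g[w,u] if 0<=w<400 and 0<=u<640 else np.nan)
        v.append(np.nanmean(q))
    v=np.array(v);o=np.argsort(v)[:5];return [(int(A[i]),int(v[i])) for i in o],int(np.nanmedian(v))
bar0=np.deg2rad(54)
E
sed -i 's/,bar=np.deg2rad(53.9-5)//' h.py
python3 - <<'E'
from h import *
print(robot.read_state()["t"])
s,im=wlook("w3");print(nutang(s,im,1))
print(nutang(s,cv2.imread("pics/w2.png")[:,:,::-1].copy(),.5))
z=cv2.resize(im[100:260,220:420],(600,480),interpolation=cv2.INTER_CUBIC)
cv2.imwrite("pics/d.png",z[:,:,::-1]); print(s["tool_pos"])
E
```

```text
9.0
([(345, 32), (342, 42), (348, 61), (339, 105), (222, 105)], 109)
([(171, 31), (168, 67), (174, 85), (213, 106), (222, 106)], 110)
[0.54630759 0.24552358 0.10217869]
```

View pics/d.png

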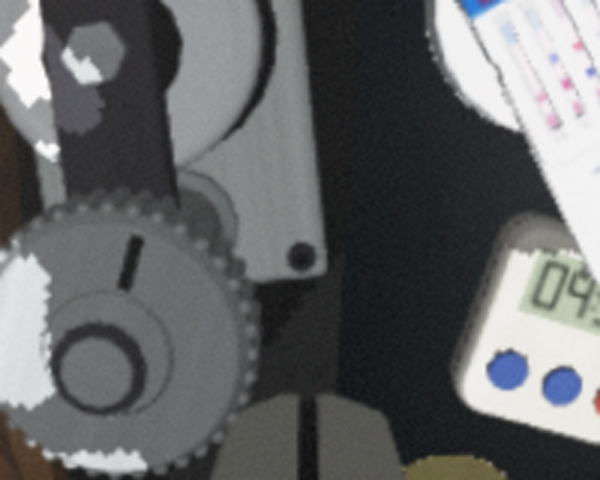

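The line now points just right of the bar, at (130,262), which is about 0.95 turn in total. I'll do two more strokes.

Emit:
{"api": "carry_out", "payload": {"rows": [[-0.006, 0.006, 0, 0, 0, 0], [-0.027, 0.0, -0.0015, 0, 0, 0], [-0.027, -0.04, -0.0015, 0, 0, 0], [-0.015, -0.07, -0.0015, 0, 0, 0], [-0.0032, -0.071, -0.0015, 0, 0, 0], [-0.0032, -0.0676, -0.0015, 0, 0, 0]]}}

```text
t: 9.8
tool_pos: [0.4892, 0.2859, 0.1039]
orientation: [-2.801, -1.422, -0.002]
force: [-5.1, 0.9, 2.9]
opening: 0.0004
gripper_force: 2.5
```

Emit:
{"api": "carry_out", "payload": {"rows": [[0.0032, 0.0052, 0, 0, 0, 0], [-0.0021, 0.0093, 0, 0, 0, 0], [-0.0062, 0.0146, 0, 0, 0, 0], [-0.0087, 0.0208, 0, 0, 0, 0], [-0.0096, 0.0274, 0, 0, 0, 0], [-0.0096, 0.0364, 0, 0, 0, 0], [-0.0096, 0.0454, 0, 0, 0, 0], [-0.0087, 0.052, 0, 0, 0, 0], [-0.0062, 0.0582, 0, 0, 0, 0], [-0.0021, 0.0635, 0, 0, 0, 0], [0.0032, 0.0676, 0, 0, 0, 0]]}}

```text
t: 11.18
tool_pos: [0.5463, 0.2455, 0.1037]
orientation: [2.8, 1.417, -0.001]
force: [0.6, -8.3, 2.0]
opening: 0.0005
gripper_force: 3.1
```

Run:
```python
from h import *
s,im=wlook("w4");print(nutang(s,im,1.5))
s0=dict(s);s0["tool_pos"]=np.array([0.498,0.2367,0.2008]);s0["orientation"]=np.array([-2.8,-1.424,0])
print(nutang(s0,cv2.imread("pics/w1.png")[:,:,::-1].copy(),0))
```

```text
([(150, 36), (147, 47), (144, 92), (282, 104), (198, 105)], 110)
([(6, 33), (9, 42), (3, 67), (12, 93), (204, 103)], 111)
```

Emit:
{"api": "carry_out", "payload": {"rows": [[-0.006, 0.006, 0, 0, 0, 0], [-0.027, 0.0, -0.0015, 0, 0, 0], [-0.027, -0.04, -0.0015, 0, 0, 0], [-0.015, -0.07, -0.0015, 0, 0, 0], [-0.0032, -0.071, -0.0015, 0, 0, 0], [-0.0032, -0.0676, -0.0015, 0, 0, 0]]}}

```text
t: 11.98
tool_pos: [0.4892, 0.2859, 0.1054]
orientation: [-2.801, -1.422, -0.002]
force: [-3.7, 1.3, 2.8]
opening: 0.0006
gripper_force: 2.5
```

Emit:
{"api": "carry_out", "payload": {"rows": [[0.0032, 0.0052, 0, 0, 0, 0], [-0.0021, 0.0093, 0, 0, 0, 0], [-0.0062, 0.0146, 0, 0, 0, 0], [-0.0087, 0.0208, 0, 0, 0, 0], [-0.0096, 0.0274, 0, 0, 0, 0], [-0.0096, 0.0364, 0, 0, 0, 0], [-0.0096, 0.0454, 0, 0, 0, 0], [-0.0087, 0.052, 0, 0, 0, 0], [-0.0062, 0.0582, 0, 0, 0, 0], [-0.0021, 0.0635, 0, 0, 0, 0], [0.0032, 0.0676, 0, 0, 0, 0]]}}

```text
t: 13.35
tool_pos: [0.5463, 0.2455, 0.1052]
orientation: [2.8, 1.417, -0.001]
force: [-0.2, -8.2, 1.9]
opening: 0.0004
gripper_force: 3.1
```

Run:
```python
from h import *
s,im=wlook("w5");print(nutang(s,im,2),s["t"],s["tool_pos"])
```

```text
([(327, 34), (324, 37), (330, 79), (321, 96), (222, 104)], 111) 13.35 [0.54630419 0.24553941 0.10517296]
```

The line reads 7° when tight and 326° now, so the nut is at 679°. A short stroke of about 60° will bring it past two turns.

Emit:
{"api": "carry_out", "payload": {"rows": [[-0.006, 0.006, 0, 0, 0, 0], [-0.027, 0.0, -0.001, 0, 0, 0], [-0.027, -0.0402, -0.001, 0, 0, 0], [-0.0145, -0.0402, -0.001, 0, 0, 0], [-0.0128, -0.0402, -0.001, 0, 0, 0], [-0.0128, -0.0352, -0.001, 0, 0, 0], [-0.0128, -0.0287, -0.001, 0, 0, 0], [-0.0128, -0.0222, -0.001, 0, 0, 0], [-0.0119, -0.0156, -0.001, 0, 0, 0], [-0.0108, -0.0122, -0.001, 0, 0, 0], [-0.0108, -0.0122, -0.001, 0, 0, 0], [-0.03, -0.0122, -0.001, 0, 0, 0]]}}

```text
t: 14.9
tool_pos: [0.5186, 0.2314, 0.1064]
orientation: [2.802, 1.421, 0.003]
force: [-0.4, 0.3, -0.4]
opening: 0.0004
gripper_force: 0.0
```

Emit:
{"api": "carry_out", "payload": {"rows": [[-0.03, 0, 0, 0, 0, 0], [-0.03, 0, 0, 0, 0, 0]]}}

```text
t: 15.15
tool_pos: [0.4995, 0.206, 0.1061]
orientation: [2.803, 1.419, 0.001]
force: [0.1, 0.7, -0.7]
opening: 0.0004
gripper_force: 0.0
```

Run:
```python
from h import *
s,im=wlook("w6");print(nutang(s,im,2),s["t"],s["tool_pos"],s["force"])
for d in robot.outline_of("wrist","bar_handle")[:2]: print(d["conf"],d["pixel"],watz(s,d["pixel"],.107))
cv2.imwrite("pics/e.png",cv2.resize(im[20:180,220:420],(600,480),interpolation=cv2.INTER_CUBIC)[:,:,::-1])
```

```text
([(30, 31), (27, 40), (33, 61), (198, 104), (231, 104)], 113) 15.15 [0.49951489 0.20600424 0.10613071] [ 0.0864245   0.72002374 -0.66007365]
0.65 [278.7, 26.4] [0.55506924 0.31920614 0.107     ]
```

View pics/e.png

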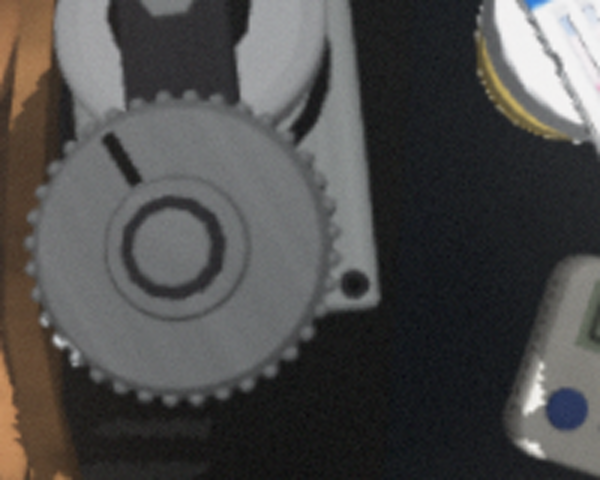

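The line is at 30° against 7° when tight, so the nut is about 743° off, or 2.06 turns. The bar still lies over the pot. I'll push the handle anticlockwise, so that any drag on the nut only loosens it further, turning the tool along with the bar.

Emit:
{"api": "carry_out", "payload": {"rows": [[0.005, 0.05, 0, 0, 0, 0], [0.045, 0.05, 0, 0, 0, 0], [0.085, 0.05, 0, 0, 0, 0], [0.125, 0.05, 0.003, 0, 0, 0], [0.155, 0.04, 0.003, 0, 0, 0], [0.159, 0.012, 0.003, 0, 0, 0], [0.159, 0.012, 0.003, 0, 0, 0]]}}

```text
t: 16.12
tool_pos: [0.6024, 0.3307, 0.1026]
orientation: [-2.8, -1.424, 0.0]
force: [-0.1, -1.0, 0.4]
opening: 0.0004
gripper_force: 0.0
```

Emit:
{"api": "carry_out", "payload": {"rows": [[-0.001, -0.01, 0, 0, 0, 0], [-0.002, -0.016, 0, 0, 0, 0], [-0.002, -0.022, 0, 0, 0, 0]]}}

```text
t: 16.5
tool_pos: [0.5841, 0.3392, 0.1033]
orientation: [2.802, 1.419, 0.001]
force: [0.5, -1.4, -0.3]
opening: 0.0009
gripper_force: 0.5
```

Emit:
{"api": "carry_out", "payload": {"rows": [[0.0006, -0.008, 0, 0, 0, -6], [0.0003, -0.0186, 0, 0, 0, -14], [-0.0018, -0.029, 0, 0, 0, -22], [-0.005, -0.0391, 0, 0, 0, -30], [-0.0098, -0.0487, 0, 0, 0, -38], [-0.0157, -0.0574, 0, 0, 0, -46], [-0.0229, -0.0653, 0, 0, 0, -54], [-0.031, -0.072, 0, 0, 0, -62], [-0.0401, -0.0776, 0, 0, 0, -70], [-0.0499, -0.0819, 0, 0, 0, -78], [-0.0575, -0.0842, 0, 0, 0, -84], [-0.0575, -0.0842, 0, 0, 0, -84]]}}

```text
t: 18.0
tool_pos: [0.4821, 0.3428, 0.1035]
orientation: [1.133, 2.93, 0.001]
force: [0.1, 0.3, 0.8]
opening: 0.0004
gripper_force: 0.0
```

Emit:
{"api": "carry_out", "payload": {"rows": [[0, 0.015, 0, 0, 0, 0], [0, 0.03, -0.01, 0, 0, 0], [0, 0.04, -0.05, 0, 0, 0], [-0.03, 0.05, -0.1, 0, 0, 0], [-0.07, 0.05, -0.13, 0, 0, 0], [-0.1, 0.05, -0.15, 0, 0, 0], [-0.1, 0.05, -0.15, 0, 0, 0]]}}

```text
t: 18.88
tool_pos: [0.5925, 0.3115, 0.2556]
orientation: [1.139, 2.924, 0.004]
force: [-0.5, 0.6, 0.2]
opening: 0.0002
gripper_force: 0.0
```

Run:
```python
from h import *
s,im=wlook("w7");print(nutang(s,im,2),s["t"],s["tool_pos"],s["force"].round(1))
for d in robot.outline_of("wrist","bar_handle")[:1]:
    P=watz(s,d["pixel"],.107);print(d["conf"],d["pixel"],P,np.degrees(np.arctan2(P[1]-.2837,P[0]-.5313)))
for d in robot.outline_of("wrist","pot")[:1]: print(d["conf"],d["pixel"],watz(s,d["pixel"],.07))
```

```text
([(30, 54), (33, 61), (27, 64), (24, 105), (36, 108)], 119) 18.875 [0.59248005 0.3114853  0.25558455] [-0.5  0.6  0.2]
0.74 [256.3, 101.5] [0.48498902 0.32038731 0.107     ] 141.61392379981012
0.76 [311.4, 145.5] [0.55946567 0.3258609  0.07      ]
```

View pics/w7.png

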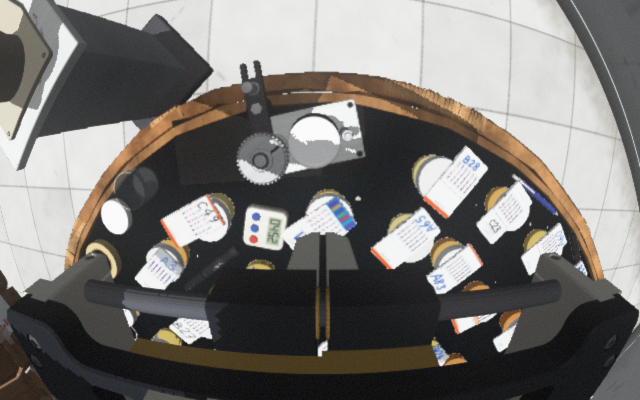

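The picture shows the bar swung about 85° clear of the pot, with the handle near (252,95). The pot sits in its nest at (315,140), the nut line hasn't moved, the bystanders are in place and the arm is clear.

```bash
python3 -c "
from plant import robot
print(robot.close_job())"
```

```text
the job is handed in; nothing more can be done
None
```

The job is handed in at about 19 s: the nut is backed off about 2.06 turns, the bar is swung about 1.45 rad anticlockwise clear of the pot, and the pot still sits in its nest, with the other items looking undisturbed.

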